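# Fetch the setting anvil from under the stacked frame

### The arm

A 6-joint arm with a two-finger parallel gripper is mounted at the origin on the work surface. World frame = base frame: x ahead of the robot, y to its left, z up, the work surface at z = 0. Lengths are in m, angles in rad, forces in N, time in s.
With the tool pointing down it reaches from about 0.3 to 0.775 m from the base axis. Payload 14.6 kg.
Tool frame: the origin (TCP) lies at the very end of the fingers, on their centre line; the grasp point (between the pads) lies 19 mm behind it; z points along the fingers, y is the line along which they close (so a half turn about z gives the same grasp; the last joint's range is limited). The gripper opens to 94 mm and grips with 3 to 60 N. Pads are 16 mm wide; open, the fingers measure 119 mm over their backs; the gripper's body (75 mm by 177 mm) begins 78 mm behind the grasp point.
Start: joints at [1.067, 0.3, 1.521, -0, 1.321, -0.067], TCP at [0.233, 0.498, 0.205] pointing down, gripper open.
Joint ranges: [-3.03, 3.03], [-0.79, 2.21], [0.23, 2.52], [-1.04, 4.18], [0, 3.07], [-2.55, 2.55]. Speed limits (rad/s): [2.22, 2.22, 2.57, 3.14, 3.14, 3.14].

### API

Orientations are given as a rotation vector (axis times angle).
In Python, from workcell import ctrl gives the robot as it stands. Calls block until the motion is done:
- ctrl.move_to(position, orientation): joint-space move of the TCP to a pose.
- ctrl.move_linear(position, rot=None, v=0.15): straight line of the TCP; rot=None keeps the orientation; v is the mean speed in m/s.
- ctrl.set_joints(angles): joint-space move.
- ctrl.grip(opening, grasp_force=None): finger opening in m; grasp_force is the grip in N (None keeps the last); returns when the fingers have stopped.
- ctrl.wait(seconds).
- ctrl.ik(position, orientation): joint angles nearest the present ones, or None.
- ctrl.grab_frame(name): name is "side" or "top" or "wrist"; returns a dict with "color" (384x512x3 uint8, red, green, blue), "fx", "fy", "cx", "cy" (pixels), "dist" ([k1, k2, p1, p2, k3] as OpenCV has them; the pictures are not rectified), "R" (3x3) and "t" (3): a world point X has camera coordinates R X + t. Camera axes: x right, y down, z forward; pixel columns grow to the right and rows downward; lengths in m; the calibration is good to about 2 mm. A picture is of the moment at which its call begins. There is no depth.
A pose or a line that the arm cannot do raises ctrl.PlanningError and nothing moves.
- ctrl.job_done(): hands the job in; it is judged then, once.
Readings, each from a call of its own:
- ctrl.get_time_s(): time.
- ctrl.get_joint_positions(): joint angles.
- ctrl.get_qd(): joint speeds.
- ctrl.get_joint_efforts(): joint torques, N m.
- ctrl.get_position(): TCP position.
- ctrl.get_eef_rot(): TCP orientation.
- ctrl.get_contact_force(): force on the tool from outside, world axes, zero at the start.
- ctrl.get_wrist_torque(): the same for the moment, N m.
- ctrl.get_grip_width(): finger opening in m.
- ctrl.get_gripper_force(): force on a finger pad.
Only numpy, scipy, OpenCV 4.12 (cv2) and the standard library are available. Lean on these libraries where they do the work, as an engineer would, in place of code of your own. Each camera call takes 0.05 s, during which the arm holds its last target. There are 200 camera calls.

### The job

I need the round setting anvil from the bottom of the stacking rack: first stand the jar and the bottle from the top frame on the cutting mat, then lift the empty frame off and stand it on the mat beside them, and set the anvil down gently, not dropped, so it stands wholly on the round rubber pad of the stone. Then put the frame back with all four posts fully home in the sockets and stand the jar and the bottle each back on the cork disc where it stood. Keep them upright, and leave the square steel block and the wooden slicker where they are.

Things in the scene. Friction and masses are not known exactly. Their poses are not given: they have to be found in the camera images.
- base: Lower tier of the stacking rack, fixed: plywood tray 212 (x) x 166 x 10 mm, at each corner a dark wood socket block 32 x 32 mm, top 35 mm above the bench. Round holes 16 mm wide, chamfered 3 mm, down to the tray floor, at x = +-90, y = +-67 mm. Origin: centre of the underside, at bench level; floor at z = 10 mm. Home, the frame's origin is 10 mm above this one, either way round.
- deck: Upper tier, loose, 0.45 kg, balanced: open plywood frame 200 (x) x 150 x 12 mm on four round-ended posts 12 mm thick at x = +-90, y = +-67. Lift it by both edges of its middle plank (50 mm wide, along x), fingers in the 35 mm slots either side (y = 25 to 60). Cork discs 47 mm wide at x = +-50, y = 0. Origin: centre, at the level of the post feet; plank underside z = 75, top z = 87 mm.
- jar: Squat clear glass jar with a brass lid, closed, 50 mm across (straight up to 38 mm above its foot; lid 45 mm across), 62 mm high, about 0.22 kg, standing on one of the frame's two cork discs. Origin: centre of its underside, z up.
- bottle: Slim amber glass bottle with a paper label and black cap, closed, 36 mm across its body (straight up to 48 mm above its foot, then narrowing), 75 mm high, about 0.12 kg, standing on the other cork disc. Origin: centre of its underside, z up.
- anvil: Round steel setting anvil: disc 56 mm across, 30 mm high, 0.57 kg, five round dishes in its top. It lies on the floor of the rack's lower tier under one of the frame's slots, seen through it but too wide to pass. Origin: centre of its underside, z up.
- block: Square steel bench block 50 x 50 x 20 mm lying on the floor of the lower tier under the other slot. Stays where it is. Origin: centre of its underside.
- mat: Green cutting mat with a white grid, fixed, 300 (x) x 220 (y) x 3 mm: the side area. Origin: centre of its underside, at bench level.
- slab: Setting stone, fixed: marble slab 200 (x) x 150 (y) x 25 mm carrying a round black rubber pad 100 mm across, its top 30 mm above the bench. Origin: at bench level right under the centre of the PAD; the slab reaches from x = -60 to +140 mm.
- slicker: Turned dark wood edge slicker, 34 mm across, 86 mm high, standing on the bare part of the stone about 110 mm from the pad's centre. Stays where it is. Origin: centre of its underside.
Things that resemble listed ones, but are neither listed nor needed, are in the scene too. What is shaped like the deck but green is not meant.

How it is judged:
On the way, in this order (a step that is already met when the one before it is completed fails the run):
1. the jar and the bottle both stand upright on the cutting mat, released (x of jar in the frame of mat between -0.15 and 0.15 m and y of jar in the frame of mat between -0.11 and 0.11 m and z of each of jar, bottle in the frame of mat below 0.01 m and angle between each of jar, bottle's own z axis and vertical below 0.1 rad and x of bottle in the frame of mat between -0.15 and 0.15 m and y of bottle in the frame of mat between -0.11 and 0.11 m and contact force between the fingers and jar below 0.05 N and contact force between the fingers and bottle below 0.05 N), for 0.2 s.
2. the empty frame stands on its posts on the mat, released, with the jar and the bottle still upright on the mat (x of deck in the frame of mat between -0.09 and 0.09 m and y of deck in the frame of mat between -0.065 and 0.065 m and z of deck in the frame of mat below 0.009 m and angle between deck's own z axis and vertical below 0.04 rad and x of jar in the frame of mat between -0.15 and 0.15 m and y of jar in the frame of mat between -0.11 and 0.11 m and z of each of jar, bottle in the frame of mat below 0.01 m and angle between each of jar, bottle's own z axis and vertical below 0.1 rad and x of bottle in the frame of mat between -0.15 and 0.15 m and y of bottle in the frame of mat between -0.11 and 0.11 m and contact force between the fingers and deck below 0.05 N), for 0.2 s.
3. the anvil stands wholly on the rubber pad, released, the frame still off the rack (horizontal distance between anvil and slab below 0.022 m and z of anvil in the frame of slab between 0.026 and 0.034 m and angle between anvil's own z axis and vertical below 0.06 rad and x of deck in the frame of mat between -0.09 and 0.09 m and y of deck in the frame of mat between -0.065 and 0.065 m and z of deck in the frame of mat below 0.009 m and angle between deck's own z axis and vertical below 0.04 rad and contact force between the fingers and anvil below 0.05 N), for 0.2 s.
At the end, for the whole second after the job is handed in: Anvil flat on the pad, centre within 22 mm of the pad's; frame home on the base (centre within 6 mm, height within 4 mm, parallel within 0.06 rad, level within 0.04 rad); jar and bottle upright (0.1 rad), each within 15 mm of where it stood at the start; all at rest (horizontal distance between anvil and slab below 0.022 m and z of anvil in the frame of slab between 0.026 and 0.034 m and angle between anvil's own z axis and vertical below 0.06 rad and horizontal distance between deck and base below 0.006 m and z of deck in the frame of base between 0.006 and 0.014 m and angle between the x axis of deck and the x axis of base, either way round below 0.06 rad and angle between deck's own z axis and vertical below 0.04 rad and distance of each of jar, bottle from where it was at the start of the episode below 0.015 m and angle between each of jar, bottle's own z axis and vertical below 0.1 rad and linear speed of each of jar, bottle, deck, anvil below 0.01 m/s); the robot touches nothing.
It fails at once if the anvil is dropped or slammed onto the stone (contact force between anvil and slab above 150 N).
It fails at once if the jar or the bottle is tipped over (angle between any of jar, bottle's own z axis and vertical above 0.6 rad).
It fails at once if the square block or the slicker is moved by more than 20 mm (distance of any of block, slicker from where it was at the start of the episode above 0.02 m).
It also fails if it takes over 138 s, if anything falls off the work surface, if the arm or the gripper's body presses on something with over 40 N, if the wrist force passes 120 N, or if a joint passes its speed limit or range.

## Working session

There is one attempt and no reset: what is moved stays moved. The work goes in short steps, each a Python script; the robot and the scene stay as the last script left them, time stands still between calls to the robot, and variables do not carry over. Pictures are saved under pics/ and viewed, at most 14 in all, crops included, and the job is handed in when it is done.

```bash
mkdir -p pics; ls
python3 - <<'E'
from workcell import ctrl
import cv2,numpy as np,pickle
for n in ["top","side"]:
    f=ctrl.grab_frame(n); pickle.dump(f,open(f"pics/{n}0.pkl","wb"))
    cv2.imwrite(f"pics/{n}0.png",cv2.resize(f["color"][:,:,::-1],(800,600),interpolation=cv2.INTER_CUBIC))
    print(n,f["fx"],f["fy"],f["cx"],f["cy"],f["dist"],(-np.array(f["R"]).T@f["t"]).round(3),np.array(f["R"]).round(3).tolist())
print(ctrl.get_eef_rot(),ctrl.get_time_s())
E
```

```text
pics
top 360.4613714161937 360.4613714161937 252.34625594575562 186.1810805733322 [0.01435955 0.         0.         0.         0.        ] [ 0.184 -0.     1.152] [[0.034, -0.999, 0.003], [-0.975, -0.034, -0.221], [0.221, 0.005, -0.975]]
side 422.9191896587843 422.9191896587843 257.3337645733108 188.50483471237445 [-0.10743076  0.          0.          0.          0.        ] [ 0.374 -0.853  0.7  ] [[0.998, -0.058, -0.015], [-0.045, -0.565, -0.824], [0.04, 0.823, -0.566]]
[-6.80605113e-01 -3.06668489e+00  1.56332641e-03] 0.1
```

View pics/top0.png

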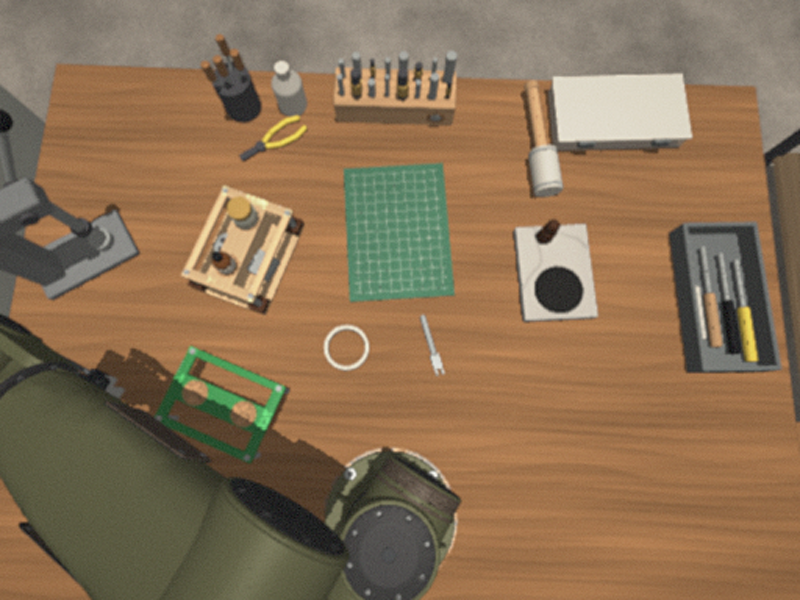

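View pics/side0.png

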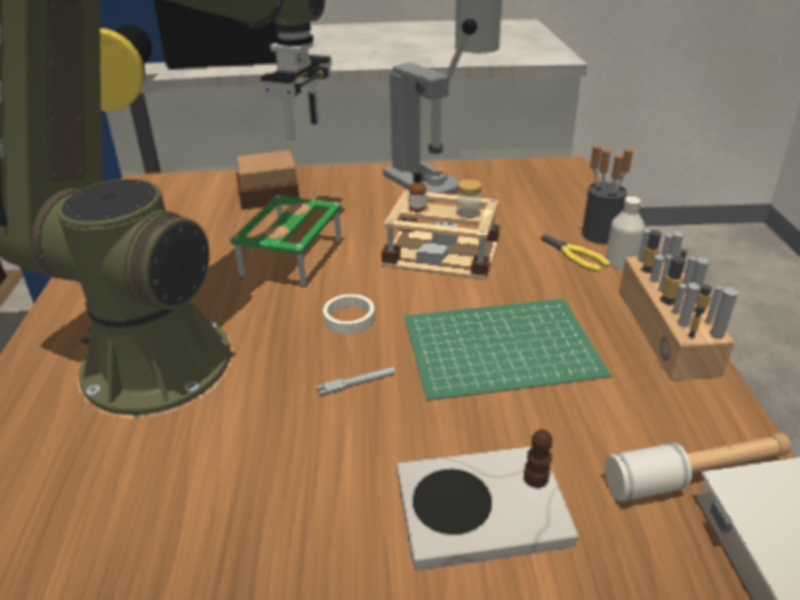

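The top view shows the wooden rack at (240,248), with the brass-lid jar at (240,210) and the amber bottle at (222,262). The anvil is in the left slot (215,240) and the block in the right slot (258,262). The mat is at (398,232), the pad at (559,289) and the slicker at (547,232).

Possible mix-ups are the green frame (222,403), white bottle (288,90), white ring (346,347), mallet (545,170) and brush pot (238,95). I choose the plywood frame, the jar and the amber bottle, and will check them close up with the wrist camera.

```bash
cat > h.py <<'E'
from workcell import ctrl
import cv2,numpy as np,pickle
from scipy.spatial.transform import Rotation as Ro
def rot(yaw): return (Ro.from_euler('z',yaw)*Ro.from_euler('x',np.pi)).as_rotvec()   # closing line at yaw+90deg
def K(f): return np.array([[f["fx"],0,f["cx"]],[0,f["fy"],f["cy"]],[0,0,1.]])
def back(f,px,z,s=1.5625):
    px=np.atleast_2d(px)/s
    u=cv2.undistortPoints(px.reshape(-1,1,2).astype(float),K(f),np.array(f["dist"]))[:,0]
    R=np.array(f["R"]);c=-R.T@f["t"]; d=np.c_[u,np.ones(len(u))]@R
    return c+d*((z-c[2])/d[:,2])[:,None]
def proj(f,X):
    return cv2.projectPoints(np.atleast_2d(X).astype(float),cv2.Rodrigues(np.array(f["R"]))[0],np.array(f["t"],float),K(f),np.array(f["dist"]))[0][:,0]
def load(n): return pickle.load(open(f"pics/{n}.pkl","rb"))
def snap(cam,n,s=1.5625):
    f=ctrl.grab_frame(cam); pickle.dump(f,open(f"pics/{n}.pkl","wb"))
    cv2.imwrite(f"pics/{n}.png",cv2.resize(f["color"][:,:,::-1],None,fx=s,fy=s,interpolation=cv2.INTER_CUBIC)); return f
E
cat > a.py <<'E'
from h import *
t=load("top0")
def p(n,px,z): print(n,back(t,px,z).round(3).tolist())
p("deck corners",[(226,189),(300,214),(256,311),(184,273)],.097)
p("jar lid",[(241,206)],.159)
p("bottle cap",[(220,257)],.172)
p("mat",[(345,169),(443,164),(453,294),(351,300)],.003)
p("pad",[(559,289)],.03); p("slab",[(515,227),(586,224),(596,317),(525,321)],.025)
p("green",[(192,348),(286,386),(252,460),(158,420)],.087)
E
python3 a.py
```

```text
deck corners [[0.621, 0.349, 0.097], [0.573, 0.197, 0.097], [0.375, 0.267, 0.097], [0.445, 0.412, 0.097]]
jar lid [[0.562, 0.297, 0.159]]
bottle cap [[0.458, 0.322, 0.172]]
mat [[0.716, 0.124, 0.003], [0.735, -0.092, 0.003], [0.443, -0.117, 0.003], [0.422, 0.095, 0.003]]
pad [[0.455, -0.331, 0.03]]
slab [[0.587, -0.244, 0.025], [0.599, -0.393, 0.025], [0.4, -0.405, 0.025], [0.387, -0.261, 0.025]]
green [[0.302, 0.384, 0.087], [0.237, 0.201, 0.087], [0.103, 0.252, 0.087], [0.168, 0.431, 0.087]]
```

Run:
```python
from h import *
for z,y in ((.42,-.3),(.36,-.3),(.33,-.3)):
    if ctrl.ik([.5,.305,z],rot(y)) is not None: break
print(z)
ctrl.move_to([.5,.305,z],rot(-.3))
f=snap("wrist","w1"); R=np.array(f["R"]); print((-R.T@f["t"]).round(3),R.round(3).tolist(),f["fx"],f["dist"],ctrl.get_joint_positions(),ctrl.get_time_s())
```

```text
0.42
[0.575 0.282 0.598] [[-0.296, -0.955, -0.0], [-0.919, 0.285, 0.272], [-0.259, 0.08, -0.962]] 322.2728817314337 [-0.08086434  0.          0.          0.          0.        ] [4.85799879e-01 3.37857632e-01 9.87823277e-01 2.01194090e-05
 1.81639502e+00 2.35542011e+00] 2.225
```

View pics/w1.png

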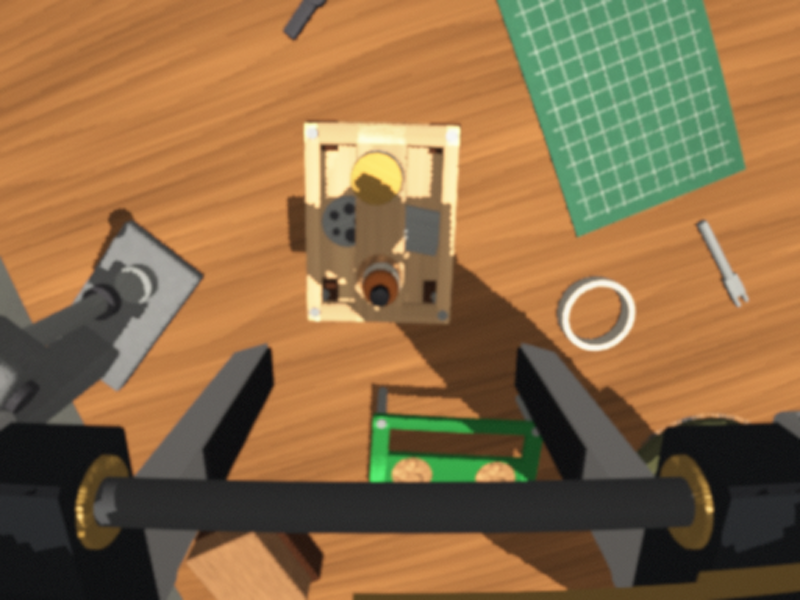

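```bash
cat >> h.py <<'E'
from scipy.optimize import least_squares
def fit(P,M):  # planar pose: world P = c + Rz(a) M
    P=np.array(P)[:,:2];M=np.array(M,float)
    def f(q):
        c,s=np.cos(q[2]),np.sin(q[2]); return (q[:2]+M@np.array([[c,s],[-s,c]])-P).ravel()
    r=least_squares(f,[*P.mean(0),-.2]); return r.x,np.abs(r.fun).max()
def tf(q,m): return np.array(q[:2])+Ro.from_euler('z',q[2]).as_matrix()[:2,:2]@np.array(m)
E
python3 - <<'E'
from h import *
f=load("w1"); 
D=[(.1,.075),(.1,-.075),(-.1,-.075),(-.1,.075)]
q,r=fit(back(f,[(304,123),(460,125),(448,323),(307,321)],.097),D); print("deck",q.round(4),r)
print("jar",back(f,[(377,178)],.159),"expected",tf(q,(.05,0)),"bottle",back(f,[(380,294)],.172),tf(q,(-.05,0)))
print("anvil dishes/left edge",back(f,[(343,221),(321,222)],.04),"block",back(f,[(424,230)],.03))
t=load("top0")
print("mat",fit(back(t,[(345,169),(443,164),(453,294),(351,300)],.003),[(.15,.11),(.15,-.11),(-.15,-.11),(-.15,.11)]))
print("slab",fit(back(t,[(515,227),(586,224),(596,317),(525,321)],.025),[(.14,.075),(.14,-.075),(-.06,-.075),(-.06,.075)]))
print("slick",back(t,[(551,226)],.111))
a=q[2]; u=np.array([np.cos(a),np.sin(a)])
ctrl.move_to([*(q[:2]-.03*u),.30],rot(a+np.pi)) if ctrl.ik([*(q[:2]-.03*u),.30],rot(a+np.pi)) is not None else print("noik")
f=snap("wrist","w2"); print((-np.array(f["R"]).T@f["t"]).round(3),ctrl.get_joint_positions().round(2))
E
```

```text
deck [ 0.5113  0.3164 -0.3244] 0.0014796858506634925
jar [[0.56038914 0.3013415  0.159     ]] expected [0.55868529 0.30045508] bottle [[0.46486852 0.32860345 0.172     ]] [0.46390204 0.33233194]
anvil dishes/left edge [[0.52299266 0.35686153 0.04      ]
 [0.52925198 0.38058226 0.04      ]] block [[0.48516042 0.273751   0.03      ]]
mat (array([0.57901946, 0.00262695, 0.09186461]), np.float64(0.0036851192065306126))
slab (array([ 0.45313637, -0.32888727,  0.07852872]), np.float64(0.003177698476819313))
slick [[ 0.56052125 -0.29495309  0.111     ]]
[0.408 0.351 0.479] [ 0.53  0.32  1.27 -0.    1.54 -0.72]
```

View pics/w2.png

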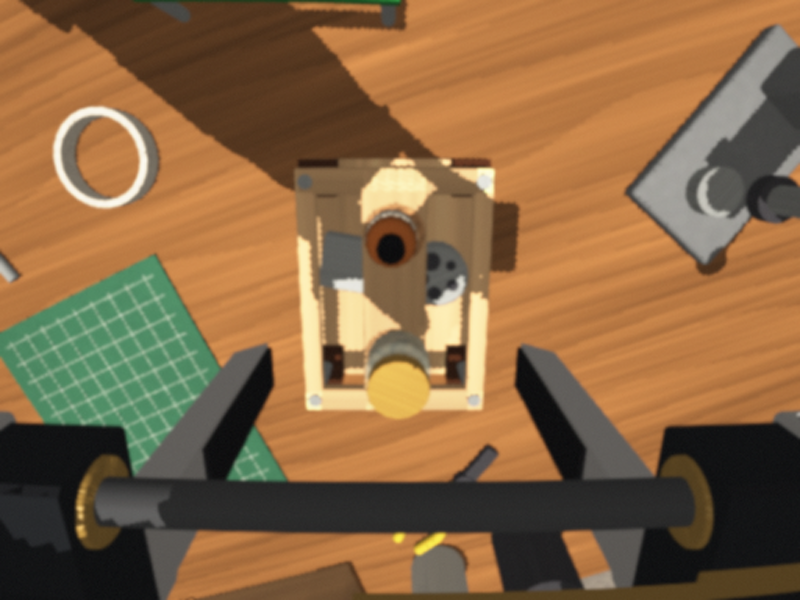

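The close view confirms the choice: the jar lid is at (398,387), the bottle cap at (391,249), the dished anvil at (445,272) and the square block at (345,262). The plywood deck's corners are (295,168), (495,166), (482,411) and (306,411).

Run:
```python
from h import *
f=load("w2"); 
q,r=fit(back(f,[(295,168),(495,166),(482,411),(306,411)],.097),[(-.1,-.075),(-.1,.075),(.1,.075),(.1,-.075)]); print("deck",q.round(4),r)
q2,r2=fit(back(f,[(303,181),(485,181),(474,401),(315,400)],.097),[(-.09,-.067),(-.09,.067),(.09,.067),(.09,-.067)]); print("posts",q2.round(4),r2)
print("jar",back(f,[(398,387)],.159),"exp",tf(q,(.05,0)),"bottle",back(f,[(391,249)],.172),tf(q,(-.05,0)))
print("anvil R edge,bottom",back(f,[(467,272),(442,304)],.04))
```

```text
deck [ 0.5116  0.3166 -0.327 ] 0.0012886672859849235
posts [ 0.5117  0.3164 -0.3262] 0.0008844325491010885
jar [[0.55726387 0.30359879 0.159     ]] exp [0.55896126 0.30049243] bottle [[0.46121112 0.33119867 0.172     ]] [0.46426118 0.33261555]
anvil R edge,bottom [[0.52564001 0.38050027 0.04      ]
 [0.54701789 0.35038885 0.04      ]]
```

```bash
cat >> h.py <<'E'
DECK=np.array([.5115,.3165,-.326]); MAT=np.array([.579,.0026,.092])
UP=.26
def go(xy,z,a,v=.25): ctrl.move_linear([*xy,z],rot(a+np.pi),v)
def pick(xy,z,a,op,force,zup=UP,v=.2):
    ctrl.move_to([*xy,zup],rot(a+np.pi)); ctrl.grip(op); go(xy,z,a,v); ctrl.grip(0.0,force)
    w=ctrl.get_grip_width(); print("picked w=%.4f F=%.1f t=%.1f"%(w,ctrl.get_gripper_force(),ctrl.get_time_s())); 
    go(xy,zup,a,.15)
    print(" lifted w=%.4f F=%.1f f="%(ctrl.get_grip_width(),ctrl.get_gripper_force()),np.round(ctrl.get_contact_force(),1))
def place(xy,z,a,op,zup=UP,v=.15):
    ctrl.move_to([*xy,zup],rot(a+np.pi)); go(xy,z+.02,a,v); go(xy,z,a,.03)
    print("placing f=",np.round(ctrl.get_contact_force(),1)); ctrl.grip(op); ctrl.wait(.1); go(xy,zup,a,.2); print(" t=%.1f"%ctrl.get_time_s())
JAR0=(.5583,.3020); BOT0=(.4632,.3310); JM=tf(MAT,(-.105,.055)); BM=tf(MAT,(-.105,-.055))
E
python3 - <<'E'
from h import *
pick(JAR0,.097+.008,DECK[2],.075,20)
place(JM,.003+.0085,MAT[2],.075)
print(ctrl.get_joint_positions().round(2))
E
```

```text
picked w=0.0497 F=20.0 t=7.3
 lifted w=0.0496 F=20.0 f= [ 0.3  0.4 -2.4]
placing f= [-5.2 -0.8  7.2]
 t=14.1
[ 0.02  0.08  1.65  0.    1.41 -1.64]
```

Run:
```python
from h import *
pick(BOT0,.097+.008,DECK[2],.06,15)
place(BM,.003+.0085,MAT[2],.06)
u=tf((0,0,DECK[2]),(-.03,0))
ctrl.move_to([*(DECK[:2]+u),.30],rot(DECK[2]+np.pi))
f=snap("wrist","w3"); snap("side","s3")
```

```text
picked w=0.0354 F=15.0 t=17.1
 lifted w=0.0359 F=15.0 f= [-0.8 -0.5 -1.9]
placing f= [-2.9  0.1  4.7]
 t=24.3
```

View pics/w3.png

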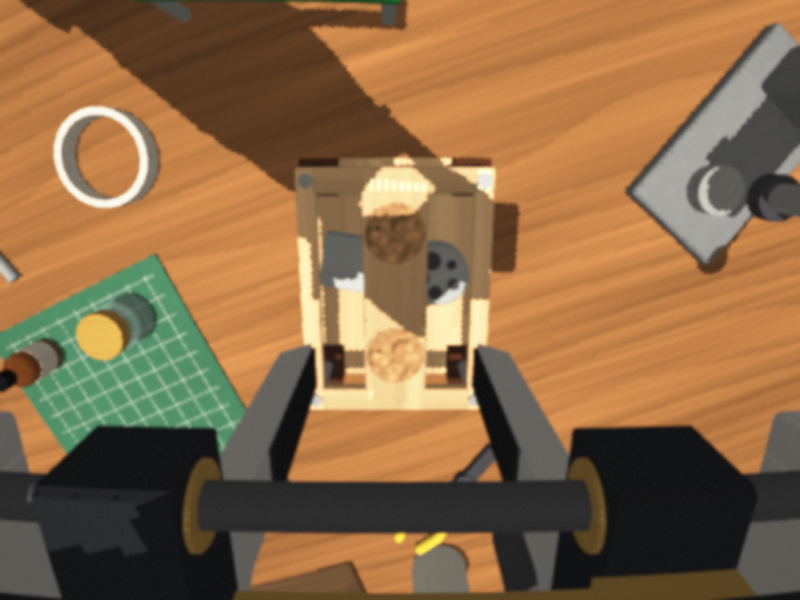

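View pics/s3.png

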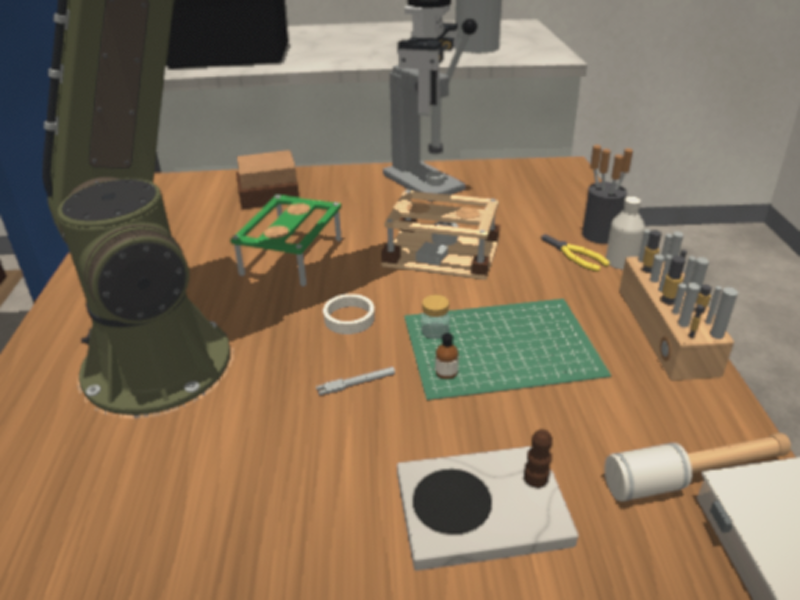

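```bash
cat >> h.py <<'E'
DM=tf(MAT,(.043,0))
E
python3 - <<'E'
from h import *
f=load("w3"); print(back(f,[(395,233),(396,356)],.098), tf(DECK,(-.05,0)),tf(DECK,(.05,0)))
pick(DECK[:2],.072,DECK[2],.072,40,v=.15)
print(np.round(ctrl.get_wrist_torque(),2))
place(DM,.0655,MAT[2],.072)
print(ctrl.get_joint_positions().round(2))
u=tf((0,0,DECK[2]),(-.05,0))
ctrl.move_to([*(DECK[:2]+u),.22],rot(DECK[2]+np.pi))
snap("wrist","w4"); snap("side","s4")
E
```

```text
[[0.46376519 0.33264234 0.098     ]
 [0.55917314 0.30109371 0.098     ]] [0.46413345 0.33251281] [0.55886655 0.30048719]
picked w=0.0497 F=40.0 t=28.4
 lifted w=0.0495 F=40.0 f= [-1.   0.7 -4.3]
[-0.04  0.01  0.02]
placing f= [-0.1 -0.4 -4.8]
 t=35.0
[-0.05  0.43  1.22  0.    1.49 -1.71]
```

View pics/w4.png

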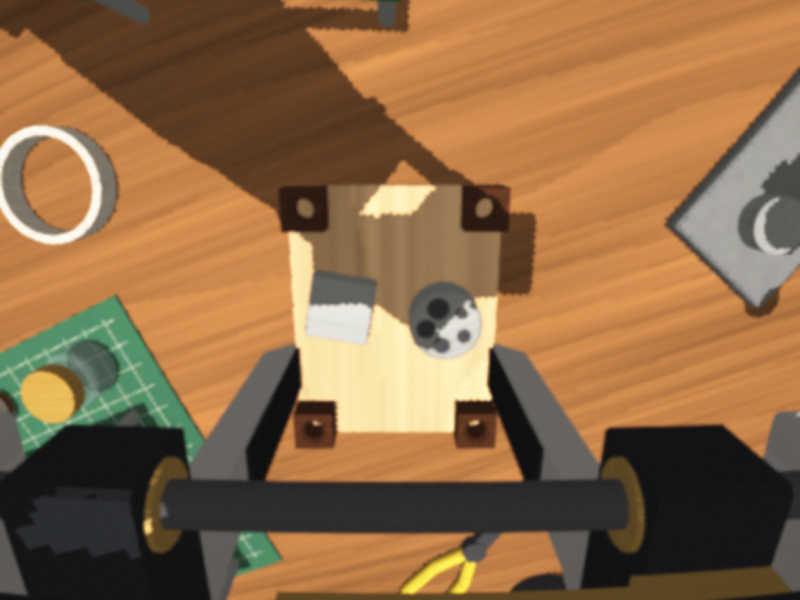

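View pics/s4.png

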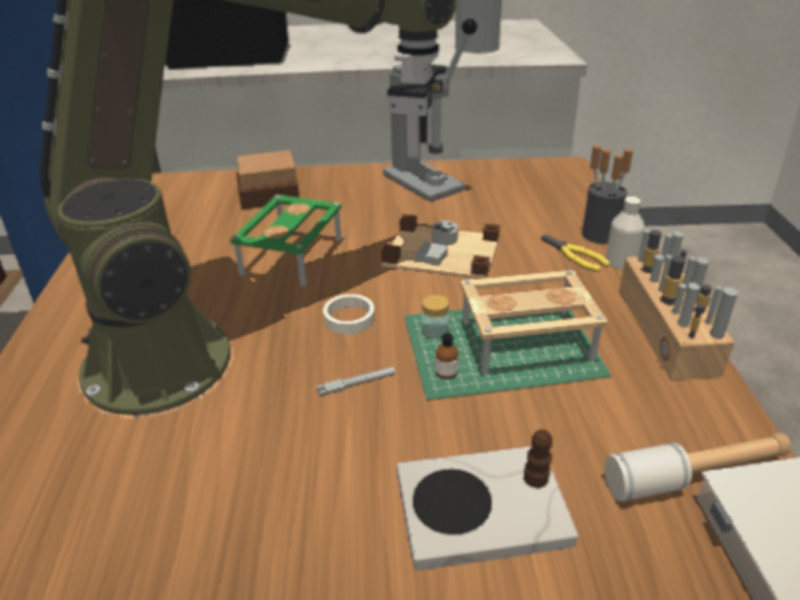

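Run:
```python
from h import *
f=load("w4")
q,r=fit(back(f,[(305,208),(484,208),(475,428),(314,428)],.035),[(-.09,-.067),(-.09,.067),(.09,.067),(.09,-.067)]); print("base",q.round(4),r)
P=back(f,[(446,323),(409,320),(482,322),(445,358)],.04)[:,:2]; L=(P-DECK[:2])@Ro.from_euler('z',DECK[2]).as_matrix()[:2,:2]
print("anvil",P.round(4).tolist(),"in deck",L.round(4).tolist())
s=load("s4"); print("pad side",back(s,[(452,502),(413,500),(491,502),(452,469),(452,535)],.03).round(4).tolist())
t=load("top0"); print("pad top",back(t,[(559,289),(534,289),(584,289),(559,266),(559,313)],.03).round(4).tolist())
for a in (DECK[2]-np.pi/2,DECK[2]+np.pi/2):
    print(a,ctrl.ik([*P[0],.02],rot(a+np.pi)))
for a in (.08,.08+np.pi): print(a,ctrl.ik([.454,-.33,.04],rot(a+np.pi)))
```

```text
base [ 0.5094  0.317  -0.3277] 0.0028687005547911038
anvil [[0.5186, 0.3548], [0.5074, 0.3292], [0.5267, 0.3807], [0.5455, 0.3457]] in deck [[-0.0055, 0.0385], [-0.008, 0.0107], [-0.0062, 0.0657], [0.0229, 0.0386]]
pad side [[0.4563, -0.3362, 0.03], [0.4084, -0.3296, 0.03], [0.5044, -0.34, 0.03], [0.4625, -0.2837, 0.03], [0.4507, -0.3842, 0.03]]
pad top [[0.4546, -0.3306, 0.03], [0.4528, -0.2796, 0.03], [0.4564, -0.3816, 0.03], [0.5034, -0.3321, 0.03], [0.4046, -0.3291, 0.03]]
-1.8967963267948966 [0.54167964 0.66913614 1.43652489 0.         1.03593162 0.86767964]
1.2447963267948965 [ 0.54167964  0.66913614  1.43652489  0.          1.03593162 -2.27391301]
0.08 [-6.93790692e-01  5.13998015e-01  1.63822082e+00 -4.44089210e-16
  9.89373820e-01 -2.34458702e+00]
3.221592653589793 [-6.93790692e-01  5.13998015e-01  1.63822082e+00 -4.44089210e-16
  9.89373820e-01  7.97005635e-01]
```

Run:
```python
from h import *
A=(.5187,.3545); a=DECK[2]-np.pi/2; PAD=(.4555,-.332); b=.08+np.pi
pick(A,.014,a,.088,45,v=.15)
ctrl.move_to([*PAD,.2],rot(b+np.pi)); go(PAD,.05,b,.12)
ctrl.wait(.2); f0=ctrl.get_contact_force()[2]; z=.040
while z>.030:
    go(PAD,z,b,.02); f=ctrl.get_contact_force()[2]
    if f-f0>3: break
    z-=.0007
print("z",z,f0,f,ctrl.get_time_s())
ctrl.grip(.085); ctrl.wait(.3); go(PAD,.22,b,.2)
u=tf((0,0,.08),(0.06,0))
print(ctrl.get_time_s(),ctrl.get_joint_positions().round(2)); snap("wrist","w5"); snap("top","t5")
```

```text
picked w=0.0555 F=45.0 t=40.7
 lifted w=0.0554 F=45.0 f= [-1.   0.4 -5.1]
z 0.03370000000000001 -4.401391174967367 2.078741246135785 49.4917
51.525 [-0.69  0.32  1.46 -0.    1.36  0.8 ]
```

View pics/w5.png

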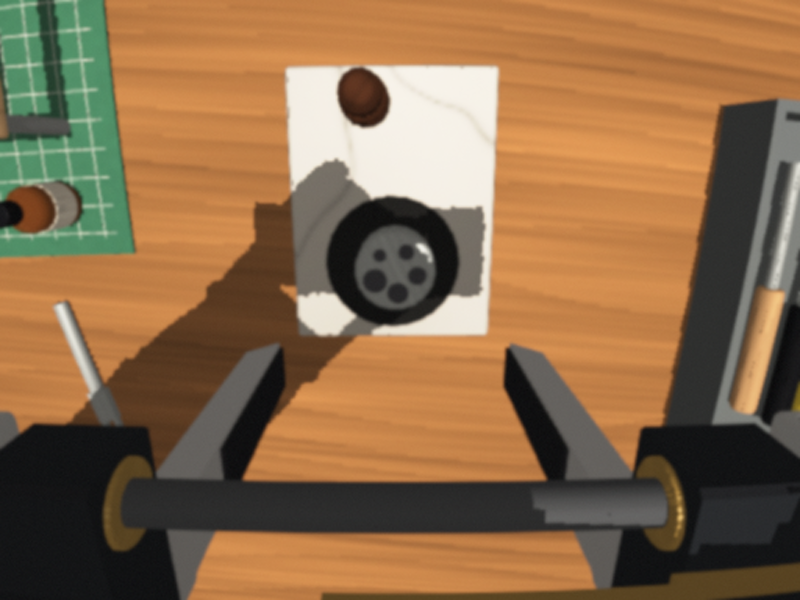

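The wrist view shows the anvil at (395,266) resting well within the pad, whose centre is (393,261). The slicker at (363,97) is untouched. Next is the frame going back.

Run:
```python
from h import *
f=load("w5"); print(back(f,[(393,261)],.03),back(f,[(395,266)],.06))
pick(DM,.0655,MAT[2],.072,40,v=.15)
xy=DECK[:2]; a=DECK[2]
ctrl.move_to([*xy,UP],rot(a+np.pi)); go(xy,.105,a,.15); ctrl.wait(.2)
f0=ctrl.get_contact_force(); T0=ctrl.get_wrist_torque(); print(f0.round(1),T0.round(2))
z=.102
while z>=.0715:
    go(xy,z,a,.03); d=ctrl.get_contact_force()-f0
    print(round(z,4),d.round(1),(ctrl.get_wrist_torque()-T0).round(2))
    if d[2]>8: break
    z-=.003
print(ctrl.get_time_s())
```

```text
[[ 0.45656421 -0.33085927  0.03      ]] [[ 0.4595073  -0.33209541  0.06      ]]
picked w=0.0497 F=40.0 t=56.1
 lifted w=0.0495 F=40.0 f= [-0.1  0.4 -4.4]
[ 0.5  0.5 -5.2] [-0.02 -0.01  0.02]
0.102 [-0.5 -0.8  0.9] [ 0.01 -0.01 -0.05]
0.099 [-0.8 -0.7  1.7] [ 0.03 -0.   -0.05]
0.096 [-0.4 -1.   0.9] [ 0.01  0.02 -0.02]
0.093 [-0.7 -0.9  0.5] [ 0.04  0.01 -0.07]
0.09 [-1.4 -0.7  0.9] [ 0.04  0.01 -0.05]
0.087 [-0.6 -1.3  1.4] [ 0.   -0.04 -0.02]
0.084 [-0.2 -0.2  1.4] [-0.04 -0.02  0.05]
0.081 [-0.6 -0.4  0.8] [ 0.03 -0.01 -0.01]
0.078 [-0.1 -0.1  0.2] [-0.02  0.   -0.05]
0.075 [-0.2 -0.2  1.2] [ 0.03 -0.01  0.  ]
0.072 [-0.9 -0.5  8.4] [-0.12  0.17 -0.01]
62.975
```

Run:
```python
from h import *
ctrl.grip(.072); ctrl.wait(.1); go(DECK[:2],UP,DECK[2],.2)
pick(JM,.0115,MAT[2],.075,20); place(JAR0,.1055,DECK[2],.075)
pick(BM,.0115,MAT[2],.06,15); place(BOT0,.1055,DECK[2],.06)
u=tf((0,0,DECK[2]),(-.03,0))
ctrl.move_to([*(DECK[:2]+u),.30],rot(DECK[2]+np.pi))
snap("wrist","w6"); snap("side","s6"); print(ctrl.get_time_s())
```

```text
picked w=0.0496 F=20.0 t=68.0
 lifted w=0.0495 F=20.0 f= [-0.1 -0.3 -1.2]
placing f= [-0.2 -0.2  0.9]
 t=74.3
picked w=0.0359 F=15.0 t=78.1
 lifted w=0.0358 F=15.0 f= [ 0.3 -0.2 -1.2]
placing f= [-0.1 -0.3  1.2]
 t=84.8
85.2167
```

View pics/w6.png

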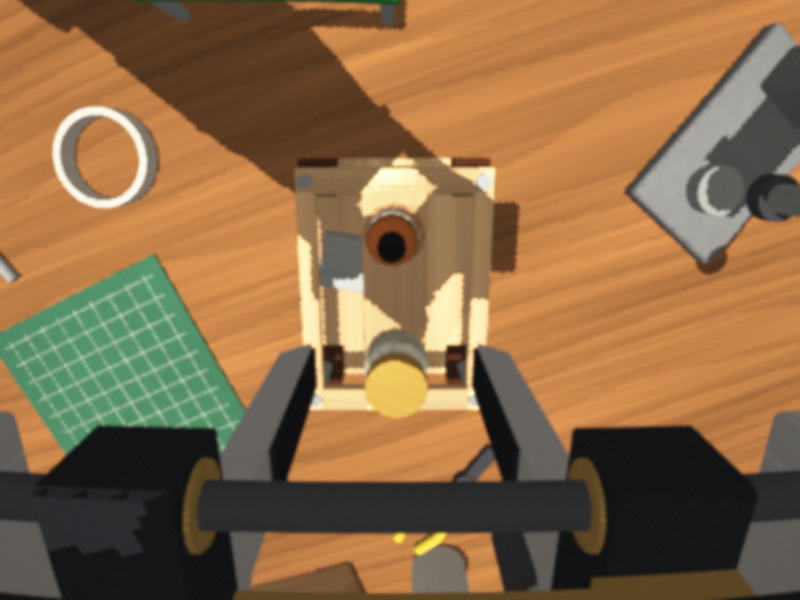

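View pics/s6.png

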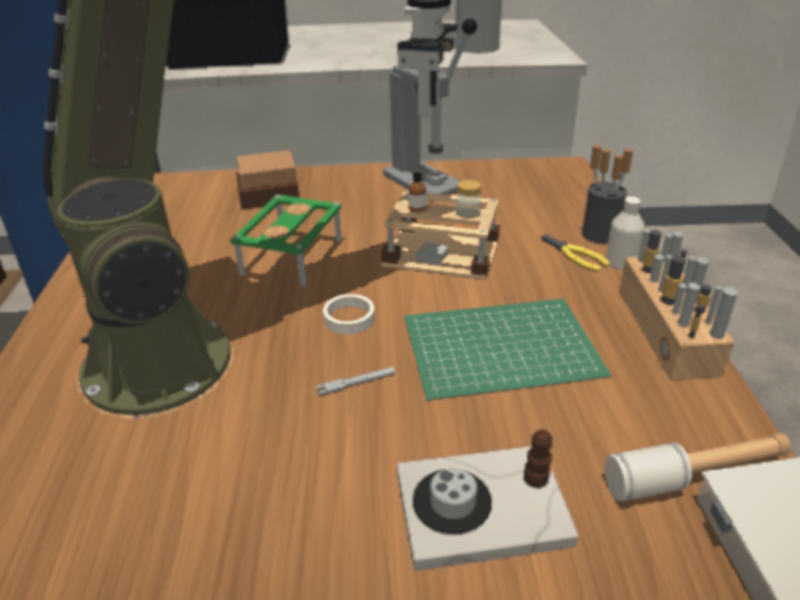

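The frame is home, with corners at (295,168) and (482,411) as at the start. The jar lid (397,387) and bottle cap (391,247) sit where they did in the first close view, and the anvil is on the pad at (453,492) in the side view. The arm is clear of everything, so I'm handing in.

```bash
python3 -c "
from workcell import ctrl
print(ctrl.job_done())"
```

```text
the job is handed in; nothing more can be done
None
```

I handed the job in after about 85 s: the anvil stands on the rubber pad, the frame is home in its sockets, and the jar and bottle are back on their cork discs, all confirmed in the last pictures, but no verdict came back.

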